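# Board the terrain, close the dice jar, take the record photo

## Robot

A 6-joint arm with a two-finger parallel gripper is mounted at the origin on the work surface. World frame = base frame: x ahead of the robot, y to its left, z up, the work surface at z = 0. Lengths are in m, angles in degrees, forces in N, time in s.
With the tool pointing down it reaches from about 0.375 to 0.75 m from the base axis. Payload 9 kg.
Tool frame: the origin (TCP) lies where the fingers leave the gripper's body, on its centre line; the fingertips stand 73 mm ahead of it and the grasp point (between the pads) lies 54 mm ahead of it (robot.tip_reach is the distance from the TCP to the fingertips, in m); z points along the fingers, y is the line along which they close (so a half turn about z gives the same grasp; the last joint's range is limited). The gripper opens to 85 mm and grips with 20 to 120 N. Pads are 22 mm wide; open, the fingers measure 114 mm over their backs; the gripper's body (76 mm by 85 mm) begins 54 mm behind the grasp point. The pads swing forward as they close: fully open they stand 13 mm farther back than shut.
Start: joints at [63.501, 5.964, 5.575, 89.605, 0, 77.527], TCP at [0.145, 0.582, 0.304] pointing down, gripper open.
Joint ranges: [-171.21, 171.21], [-48.23, 106.86], [-62.78, 66.21], [-105.2, 120.99], [-86.42, 89.51], [-180, 180]. Speed limits (degrees/s): [127.2, 127.2, 147.25, 180, 180, 180].

## Interface

Orientations are given as [roll, pitch, yaw] about the fixed x, y, z axes, in that order (R = Rz(yaw) Ry(pitch) Rx(roll)).
In Python, from plant import robot gives the robot as it stands. Calls block until the motion is done:
- robot.move_pose(position, orientation): joint-space move of the TCP to a pose.
- robot.line_to(position, vel=0.15, rotation=None, guard=None): straight line of the TCP; rotation=None keeps the orientation; vel is the mean speed in m/s. With guard (N) it stops when the force on the tool has changed by that much, and returns True; else False.
- robot.goto_joints(angles): joint-space move.
- robot.set_gripper(opening): finger opening in m; the grip force is fixed at half the most; returns when the fingers have stopped.
- robot.pause(seconds).
- robot.ik(position, orientation): joint angles nearest the present ones, or None.
- robot.observe(): the state.
- robot.grab_frame(name): name is "scene" or "top"; returns the picture (384x512x3 uint8, blue, green, red); there is no depth.
- robot.get_calibration(name): a dict with "vertical_fov" (degrees; the focal length in pixels is half the picture's height over the tangent of half this angle, whatever the lens; pixels are square), "cx", "cy" (the principal point, pixels), "k1" (the pictures are not rectified: a ray, as slopes to the right and down, at radius r is drawn at 1 + k1 r^2 times it, then the intrinsics apply), "rvec" (rotation vector, rad) and "tvec" (3), from world to camera coordinates, as OpenCV has them. Camera axes: x right, y down, z forward; pixel columns grow to the right and rows downward; lengths in m; the calibration is good to about 2 mm. A picture is of the moment at which its call begins. get_calibration takes no time and is no camera call.
A pose or a line that the arm cannot do raises robot.IKError and nothing moves.
- robot.job_done(): hands the job in; it is judged then, once.
The state is a dict: "time": time; "q": joint angles; "qvel": joint speeds; "joint_torque": joint torques, N m; "tool_pos": TCP position; "tcp_rot": TCP orientation; "ft_force": force on the tool from outside, world axes, zero at the start; "torque": the same for the moment, N m; "gripper_width": finger opening in m; "gripper_force": force on a finger pad.
Only numpy, scipy, OpenCV 4.12 (cv2) and the standard library are available. Lean on these libraries where they do the work, as an engineer would, in place of code of your own. Each camera call takes 0.05 s, during which the arm holds its last target. There are 200 camera calls.

## Task

Put tonight's game away for the week: slide every loose green terrain tile back across the plywood display board, under the lip of its metal rail, until it drops fully home in a pocket (any pocket, one tile each), and set the lid gently on the dice jar so that it sits seated and level. Then take the record photo with the radio shutter release: press its button to the halfway stop, hold it there for a full second to focus, press it fully down, and let go. Leave everything else on the shelf as it is.

Things in the scene. Friction and masses are not known exactly. Their poses are not given: they have to be found in the camera images.
- board: Display board, fixed, plywood, 175 mm deep (x), 344 mm wide (y). Its flat top, the deck, is 16 mm above the table; four pockets in a row along y, 6 mm deep, with 12 mm ribs between; a plain apron on the robot's side, a metal rail on the far side. Origin: under the middle of the row of pockets, at table height; +x towards the rail (away from the robot), +y along the row.
- apron (a point): Middle of the apron's top, 16 mm above the table: the flat part of the deck between the board's near edge and the pockets, 80 mm (board x -115.5 to -35.5 mm) by 344 mm, to set a tile on before sliding it in along +x. Axes as the board's.
- rail (a point): Middle of the aluminium rail, at deck height on the near face of its upright, which is flush with the pockets' far wall (board x +35.5 mm) and stops a sliding tile. Its lip reaches 10 mm back over the pockets, underside 12 mm and top 15 mm above the deck: a tile on the deck (9 mm base) slides under it but cannot be lowered straight in.
- pocket0 (a point): Centre of the floor of pocket 0 (0 to 3 along the board's +y), 71 mm (x) by 70 mm (y), grey felt floor 10 mm above the table, 6 mm under the deck; axes as the board's. A tile pushed against the rail's upright clears the near wall by 5 mm and drops. To take one out, raise it 6 mm and draw it back along -x.
- pocket1 (a point): Centre of the floor of pocket 1 (0 to 3 along the board's +y), 71 mm (x) by 70 mm (y), grey felt floor 10 mm above the table, 6 mm under the deck; axes as the board's. A tile pushed against the rail's upright clears the near wall by 5 mm and drops. To take one out, raise it 6 mm and draw it back along -x.
- pocket2 (a point): Centre of the floor of pocket 2 (0 to 3 along the board's +y), 71 mm (x) by 70 mm (y), grey felt floor 10 mm above the table, 6 mm under the deck; axes as the board's. A tile pushed against the rail's upright clears the near wall by 5 mm and drops. To take one out, raise it 6 mm and draw it back along -x.
- pocket3 (a point): Centre of the floor of pocket 3 (0 to 3 along the board's +y), 71 mm (x) by 70 mm (y), grey felt floor 10 mm above the table, 6 mm under the deck; axes as the board's. A tile pushed against the rail's upright clears the near wall by 5 mm and drops. To take one out, raise it 6 mm and draw it back along -x.
- tile_a: Terrain tile, loose, about 80 g, green: square base 66 x 66 x 9 mm; in its middle a rock outcrop to grip, 36 mm along x, 26 mm along y with flat upright sides, 9 to 33 mm above the underside, then a 24 x 26 mm top up to 49 mm. Fits a pocket any way round. Origin: centre of the underside, z up; seated it is at the pocket's floor. All alike; two to four are present (absent: None).
- tile_b: Terrain tile, loose, about 80 g, green: square base 66 x 66 x 9 mm; in its middle a rock outcrop to grip, 36 mm along x, 26 mm along y with flat upright sides, 9 to 33 mm above the underside, then a 24 x 26 mm top up to 49 mm. Fits a pocket any way round. Origin: centre of the underside, z up; seated it is at the pocket's floor. All alike; two to four are present (absent: None).
- tile_c: Terrain tile, loose, about 80 g, green: square base 66 x 66 x 9 mm; in its middle a rock outcrop to grip, 36 mm along x, 26 mm along y with flat upright sides, 9 to 33 mm above the underside, then a 24 x 26 mm top up to 49 mm. Fits a pocket any way round. Origin: centre of the underside, z up; seated it is at the pocket's floor. All alike; two to four are present (absent: None).
- tile_d: Terrain tile, loose, about 80 g, green: square base 66 x 66 x 9 mm; in its middle a rock outcrop to grip, 36 mm along x, 26 mm along y with flat upright sides, 9 to 33 mm above the underside, then a 24 x 26 mm top up to 49 mm. Fits a pocket any way round. Origin: centre of the underside, z up; seated it is at the pocket's floor. All alike; two to four are present (absent: None).
- jar: Dice jar, loose, white ceramic, 0.6 kg, open at the top with four black dice inside: 95 mm high, straight-sided, 80 mm across, mouth about 69 mm across inside. Origin: centre of the underside, z up.
- jar_rim (a point): Centre of the jar's mouth at the height of the rim (95 mm above its underside).
- lid: The jar's lid, loose, white ceramic, 0.15 kg, no thread: from below a locating boss 59 mm across and 8 mm high (54 mm across its lower half), a disc 80 mm across from 8 to 15 mm, and an upright round knob 24 mm across from 15 to 41 mm. It lies on its boss on the table. Origin: centre of the boss's underside, z up; seated, the disc rests on the rim, the origin 8 mm below it.
- shutter_top (a point): Centre of the top of the round button, 30 mm across, of the radio shutter release: a fixed flat black case 70 (x) x 110 (y) x 28 mm with a short aerial at one end (x 30, y -45 mm, 75 mm high), the button in the middle of its top. 48 mm above the table when free, 20 mm above the case; it goes down with the button. Axes as the case's, z up.
- shutter_first (a joint): First stage of the button, m, 0 free to 0.005 at the halfway stop, pressed down; spring from 0.7 N at 0 to 2 N at the stop.
- shutter_second (a joint): Second stage of the button, m, 0 to 0.005 fully down; it begins to move only at 5.7 N, after the first stage is at its stop, and needs 8.2 N at the bottom. The button's top goes down by the sum of the two. Both spring back when let go.
- dice_tower: Bystander, loose: white plastic dice tower, 160 x 80 mm, 170 mm high, with an open tray in front; origin at the centre of its underside. Leave where it is.
- mug: Bystander, loose: blue mug 80 mm across, 92 mm high, handle to its +y; origin at the centre of its underside. Leave where it is.
- binder_clip: Bystander, loose: steel binder clip 30 x 41 x 20 mm with wire arms; origin at the centre of its underside. Leave where it is.
- tape_measure: Bystander, loose: grey tape measure 68 x 40 x 64 mm; origin at the centre of its underside. Leave where it is.
- varnish_pot: Bystander, loose: amber glass pot 56 mm across, 75 mm high; origin at the centre of its underside. Leave where it is.
- tea_tin: Bystander, loose: square steel tea tin 90 x 90 mm, 143 mm high; origin at the centre of its underside. Leave where it is.
- rule_book: Bystander, loose: rule book 150 x 105 x 14 mm; origin at the centre of its underside. Leave where it is.

How it is judged (in metres and radians):
On the way, in this order (a step that is already met when the one before it is completed fails the run):
1. every tile present is home in a pocket and the lid sits seated and level on the jar (in any order) ((distance between tile_a and pocket0 below 0.0048 m or distance between tile_a and pocket1 below 0.0048 m or distance between tile_a and pocket2 below 0.0048 m or distance between tile_a and pocket3 below 0.0048 m) and angle between each of tile_a, tile_b, tile_c, tile_d's own z axis and vertical below 0.06 rad and (distance between tile_b and pocket0 below 0.0048 m or distance between tile_b and pocket1 below 0.0048 m or distance between tile_b and pocket2 below 0.0048 m or distance between tile_b and pocket3 below 0.0048 m) and (distance between tile_c and pocket0 below 0.0048 m or distance between tile_c and pocket1 below 0.0048 m or distance between tile_c and pocket2 below 0.0048 m or distance between tile_c and pocket3 below 0.0048 m) and (distance between tile_d and pocket0 below 0.0048 m or distance between tile_d and pocket1 below 0.0048 m or distance between tile_d and pocket2 below 0.0048 m or distance between tile_d and pocket3 below 0.0048 m) and horizontal distance between lid and jar_rim below 0.0065 m and z of lid in the frame of jar_rim below -0.0055 m and angle between each of lid, jar's own z axis and vertical below 0.05 rad), for 0.3 s.
2. the button is held at its halfway stop for 0.8 s (first stage more than 3.5 mm down, second less than 1.5 mm) (all of step 1 and value of joint shutter_first above 0.0035 m and value of joint shutter_second below 0.0015 m), for 0.8 s.
3. the button is pressed fully down (second stage more than 3.5 mm) with the tiles and lid still in place (all of step 1 and value of joint shutter_second above 0.0035 m), for 0.05 s.
At the end, for the whole second after the job is handed in: Each tile present is at rest in its own pocket, origin within 4.8 mm of the pocket floor centre, level within 0.06 rad; the lid is on the upright jar, centred within 6.5 mm, over 5.5 mm below the rim, level within 0.05 rad, at rest; both button stages are under 1 mm (all of step 1 and linear speed of each of tile_a, tile_b, tile_c, tile_d, lid, jar below 0.02 m/s and value of joint each of shutter_first, shutter_second below 0.001 m); the robot touches nothing.
It fails at once if a bystander (dice tower, mug, binder clip, tape measure, varnish pot, tea tin, rule book) is shifted by more than 30 mm (distance of any of dice_tower, mug, binder_clip, tape_measure, varnish_pot, tea_tin, rule_book from where it was at the start of the episode above 0.03 m).
It fails at once if the lid is banged on the jar (more than 60 N) (contact force between lid and jar above 60 N).
Of tile_a, tile_b, tile_c, tile_d only 2 to 4 are there at a start; the rules pass over those that are not, and their reading is None.
At some moment in a run one of tile_a, tile_b, tile_c, tile_d may be knocked a few centimetres aside while the robot is not near it.
It also fails if it takes over 210 s, if anything falls off the work surface, if the arm or the gripper's body presses on something with over 40 N, if the wrist force passes 120 N, or if a joint passes its speed limit or range.

## Working session

There is one attempt and no reset: what is moved stays moved. The work goes in short steps, each a Python script; the robot and the scene stay as the last script left them, time stands still between calls to the robot, and variables do not carry over. Pictures are saved under pics/ and viewed, at most 14 in all, crops included, and the job is handed in when it is done.

```bash
ls; mkdir -p pics
python3 - <<'E'
from plant import robot
import cv2
for n in("scene","top"):
    im=robot.grab_frame(n); cv2.imwrite(f"pics/{n}0.png",im); print(n,robot.get_calibration(n))
s=robot.observe(); print(s["time"],s["tool_pos"],s["tcp_rot"],s["gripper_width"])
E
```

```text
pics
plant.py
scene {'vertical_fov': 56.26037158583622, 'cx': 257.72633253082927, 'cy': 192.7448780416043, 'k1': 0.03430260629803725, 'rvec': array([ 1.06997689,  2.20117259, -1.18507993]), 'tvec': array([ 0.35116892, -0.17077645,  1.37895836])}
top {'vertical_fov': 48.01234881894106, 'cx': 254.46610315265488, 'cy': 197.50449348391135, 'k1': -0.05054109862065815, 'rvec': array([ 2.16374864, -2.13852255,  0.09888206]), 'tvec': array([-0.00474354,  0.58067774,  1.41506485])}
0.1 [0.14529977 0.58193391 0.30318406] [-1.79934535e+02 -1.56251981e-02  1.65974992e+02] 0.08552966621896735
```

View pics/top0.png

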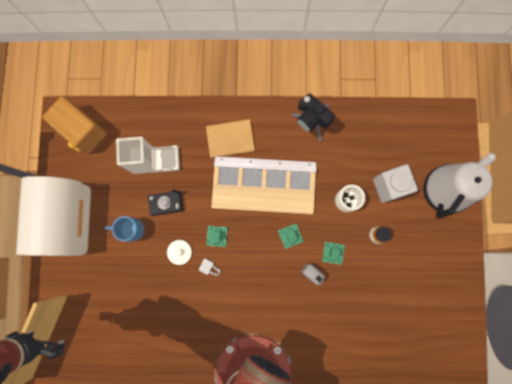

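View pics/scene0.png

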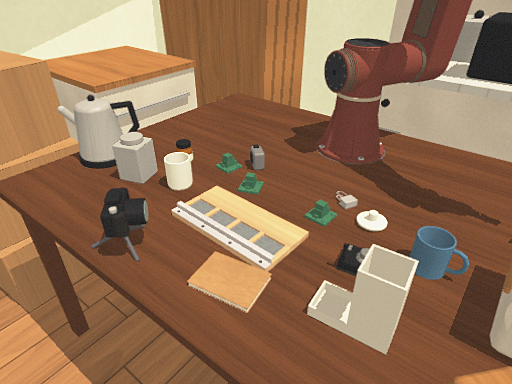

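```bash
cat > h.py <<'E'
import numpy as np, cv2
from plant import robot
def cam(n):
    c=robot.get_calibration(n); f=192/np.tan(np.radians(c["vertical_fov"]/2))
    K=np.array([[f,0,c["cx"]],[0,f,c["cy"]],[0,0,1]]); R=cv2.Rodrigues(c["rvec"])[0]; t=np.array(c["tvec"])
    return K,np.array([c["k1"],0,0,0]),R,t,-R.T@t
def rays(n,p):
    K,D,R,t,C=cam(n); u=cv2.undistortPoints(np.float64(p).reshape(-1,1,2),K,D)[:,0]
    return C,np.c_[u,np.ones(len(u))]@R
def plane(n,p,z):
    C,d=rays(n,p); return (C+d*((z-C[2])/d[:,2])[:,None])[:,:2]
def pix(n,P):
    K,D,R,t,C=cam(n); return cv2.projectPoints(np.float64(P).reshape(-1,1,3),cv2.Rodrigues(R)[0],t,K,D)[0][:,0]
def blobs(m,amin):
    c=cv2.findContours(np.uint8(m)*255,cv2.RETR_EXTERNAL,cv2.CHAIN_APPROX_NONE)[0]
    return [k for k in c if cv2.contourArea(k)>amin]
def up(im,s=4): return cv2.resize(im,None,fx=s,fy=s,interpolation=cv2.INTER_CUBIC)
def upc(c,s=4): return (c[:,0]+.5)/s-.5   # upscaled contour -> original pixels
def rect(P):
    (c,w,a)=cv2.minAreaRect(np.float32(P)*1000); return np.array(c)/1000,w,a
def green(im):
    b,g,r=[im[...,i].astype(int) for i in range(3)]; return (g>r+25)&(g>b+8)
def tiles(im=None,n="top"):
    im=robot.grab_frame(n) if im is None else im
    return [rect(plane(n,upc(k),.009))+(cv2.contourArea(k)/16,) for k in blobs(green(up(im)),16*60)]
E
python3 - <<'E'
from h import *
for n in("scene","top"):
    im=cv2.imread(f"pics/{n}0.png"); print(n,cam(n)[4])
    for t in tiles(im,n): print(t)
im=cv2.imread("pics/top0.png"); 
a=up(im[145:225,195:375],4); cv2.imwrite("pics/c1.png",a)
b=up(im[175:295,140:360],3); cv2.imwrite("pics/c2.png",b)
E
```

```text
scene [1.19953149 0.48937742 0.61289827]
(array([0.43901257, 0.12806981]), (76.72430419921875, 105.30142211914062), 89.89632415771484, 442.4375)
(array([ 0.43746509, -0.1264467 ]), (118.5400619506836, 68.43335723876953), 22.72372817993164, 318.125)
(array([ 0.39063788, -0.28224445]), (136.61184692382812, 82.21034240722656), 64.1631088256836, 270.40625)
top [ 0.41461348 -0.0324814   1.4719573 ]
(array([ 0.39928052, -0.26417188]), (65.66090393066406, 64.80659484863281), 81.43894958496094, 354.96875)
(array([0.45137643, 0.12930563]), (66.74542236328125, 64.79994201660156), 87.17382049560547, 353.15625)
(array([ 0.45504944, -0.12023453]), (64.64869689941406, 65.9611587524414), 21.28799057006836, 354.96875)
```

View pics/c1.png

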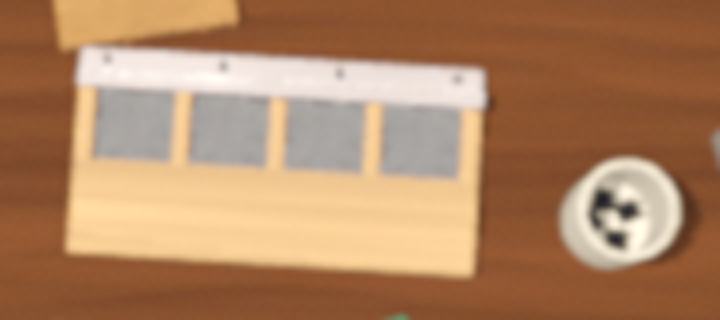

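View pics/c2.png

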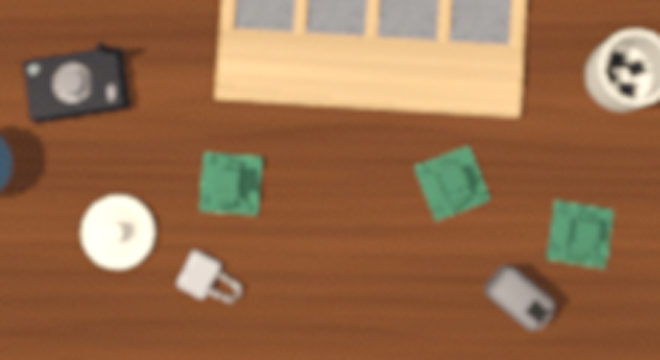

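```bash
cat >> h.py <<'E'
def line(P): # fit -> point, dir
    v=cv2.fitLine(np.float32(P)*1000,cv2.DIST_HUBER,0,.01,.01)[:,0]; return v[2:]/1000,v[:2]
E
python3 - <<'E'
from h import *
im=cv2.imread("pics/top0.png"); U=up(im)
hsv=cv2.cvtColor(U,cv2.COLOR_BGR2HSV)
H,S,V=[hsv[...,i].astype(int) for i in range(3)]
for (x,y) in [(265,205),(265,178),(265,163),(230,140),(265,222),(184,260),(345,210),(163,202),(170,204)]: print((x,y),hsv[4*y+2,4*x+2])
roi=np.zeros(H.shape,bool); roi[150*4:222*4,205*4:325*4]=1
felt=roi&(S<45)&(V>100)&(V<190)
fe=[]
for k in blobs(felt,16*150):
    p=upc(k); P=plane("top",p,.016); c,w,a=rect(P); print("felt",c,w,a); fe.append(P)
wood=roi&(S>60)&(V>190)
ks=sorted(blobs(wood,16*1000),key=cv2.contourArea)[::-1]
for k in ks:
    P=plane("top",upc(k),.016); c,w,a=rect(P); print("wood",c,w,a)
np.save("wood.npy",plane("top",upc(ks[0]),.016))
np.save("felt.npy",np.array(fe,dtype=object),allow_pickle=True)
E
```

```text
(265, 205) [ 17  99 249]
(265, 178) [ 17  96 230]
(265, 163) [  9  20 242]
(230, 140) [ 16 132 223]
(265, 222) [ 11 166 135]
(184, 260) [ 30  12 255]
(345, 210) [ 19  43 189]
(163, 202) [ 12  23 192]
(170, 204) [ 8 21 98]
felt [ 0.64539844 -0.15129901] (63.42479705810547, 59.71432876586914) 86.78707122802734
felt [ 0.64975604 -0.06926421] (63.544498443603516, 59.541934967041016) 87.35904693603516
felt [0.65381403 0.01246354] (63.67255783081055, 59.41503143310547) 86.89215087890625
felt [0.65776941 0.09413174] (63.635826110839844, 59.231422424316406) 87.2610092163086
wood [ 0.60975378 -0.02637503] (348.6266784667969, 146.89990234375) 86.90299224853516
```

Run:
```python
from h import *
im=cv2.imread("pics/top0.png"); U=up(im)
hsv=cv2.cvtColor(U,cv2.COLOR_BGR2HSV)
H,S,V=[hsv[...,i].astype(int) for i in range(3)]
def box(x0,x1,y0,y1):
    r=np.zeros(H.shape,bool); r[y0*4:y1*4,x0*4:x1*4]=1; return r
k=max(blobs(box(160,197,235,270)&(S<60)&(V>170),500),key=cv2.contourArea)
print("lid",rect(plane("top",upc(k),.015)),cv2.minEnclosingCircle(np.float32(plane("top",upc(k),.015))))
k=max(blobs(box(332,370,178,216)&(S<75)&(V>140),500),key=cv2.contourArea)
C=cam("top")[4][:2]; P=plane("top",upc(k),.095); P0=plane("top",upc(k),0.)
u=P.mean(0)-C; u/=np.linalg.norm(u); w=np.array([-u[1],u[0]])
far=((P-C)@u).max(); near=((P0-C)@u).min(); t=(P-C)@w
print("jar width",np.ptp(t),"from far",C+u*(far-.04)+w*(t.max()+t.min())/2,"from near",C+u*(near+.04)+w*(t.max()+t.min())/2)
# button
for k in blobs(box(152,174,194,212)&(V>135)&(S<60),16*15):
    print("button",rect(plane("top",upc(k),.048)))
k=max(blobs(box(140,190,185,222)&(V<100)&(S<110),16*100),key=cv2.contourArea)
print("case",rect(plane("top",upc(k),.028)))
```

```text
lid (array([0.39556522, 0.25534344]), (82.19692993164062, 83.4375991821289), 0.9521813988685608) ((0.39535731077194214, 0.2555621266365051), 0.04259667545557022)
jar width 0.08585581943365493 from far [ 0.57992388 -0.31418962] from near [ 0.57892368 -0.31248648]
button (array([0.55981177, 0.30757947]), (44.7432861328125, 39.654632568359375), 2.228088617324829)
case (array([0.56247351, 0.30502435]), (76.11522674560547, 113.8172378540039), 10.041050910949707)
```

```bash
cat >> h.py <<'E'
O=np.array([.655,-.0285]); YAW=-2.88
def ax(yaw=None):
    a=np.radians(YAW if yaw is None else yaw); return np.array([np.cos(a),np.sin(a)]),np.array([-np.sin(a),np.cos(a)])
def bp(x,y):
    e,n=ax(); return O+e*x+n*y
def P(xy,z): return [float(xy[0]),float(xy[1]),float(z)]
def down(yaw): return [180,0,(yaw+180) if yaw<=0 else yaw-180]
TIP=.073
def go(xy,z,yaw): robot.move_pose(P(xy,z),down(yaw))
def st():
    s=robot.observe(); return round(s["time"],1),np.round(s["tool_pos"],4),np.round(s["ft_force"],2),round(s["gripper_width"],4)
E
python3 - <<'E'
from h import *
print(robot.tip_reach)
robot.set_gripper(0)
c=bp(-.005,.041)
go(c,.22,YAW); print(st())
robot.line_to(P(c,.010+TIP+.012),vel=.15)
print(robot.line_to(P(c,.010+TIP-.003),vel=.02,guard=3),st())
zf=robot.observe()["tool_pos"][2]; z=zf+.0025
robot.line_to(P(c,z),vel=.05)
e,n=ax()
for d in (n,-n,-e,e):
    robot.pause(.2)
    h=robot.line_to(P(c+d*.05,z),vel=.015,guard=3); s=st(); p=np.array(robot.observe()["tool_pos"][:2])-O
    print(h,s,"board xy mm",p@e*1e3,p@n*1e3)
    robot.line_to(P(c,z),vel=.05)
robot.line_to(P(c,.25),vel=.2); print(st())
E
```

```text
0.0726
(3.6, array([0.652 , 0.0136, 0.2202]), array([ 0.18, -0.06,  0.05]), -0.0003)
True (5.2, array([0.6519, 0.0127, 0.0827]), array([-2.34, -0.09,  5.12]), -0.0001)
True (7.5, array([0.6533, 0.0409, 0.0849]), array([ 0.54, -1.55,  1.38]), -0.0003) board xy mm -5.142448734251866 69.19143500323614
True (10.3, array([ 0.6504, -0.0162,  0.0848]), array([-0.02,  0.81,  1.46]), 0.0001) board xy mm -5.226281535226223 12.10203203548808
True (12.8, array([0.6319, 0.0137, 0.0852]), array([ 3.62, -1.33,  1.71]), -0.0001) board xy mm -25.191217458926484 40.98760336177652
True (15.2, array([0.6709, 0.0118, 0.0845]), array([ 0.12,  0.07, -0.1 ]), 0.0003) board xy mm 13.857503078644394 41.037621920427924
(16.7, array([0.6516, 0.0128, 0.2484]), array([0.44, 0.12, 0.01]), -0.0002)
```

```bash
cat >> h.py <<'E'
O=O+ax()[0]*-.00067+ax()[1]*-.00035
def yawof(a): return (a+45)%90-45
def near(xy):
    L=[t for t in tiles()]
    for t in L: print("tile",np.round(t[0],4),np.round(t[1],1),round(yawof(t[2]),1))
    return min(L,key=lambda t:np.hypot(*(t[0]-xy)))
def pick(xy):
    t=near(np.array(xy)); c,w,a=t[0],t[1],yawof(t[2])
    assert all(60<v<70 for v in w),w
    robot.set_gripper(.062); go(c,.2,a)
    robot.line_to(P(c,.0865),vel=.12); robot.set_gripper(.02); print("grip",st(),robot.observe()["gripper_force"])
    robot.line_to(P(c,.16),vel=.15); return a
def place(i):
    y=(i-1.5)*.082; z0=.0865   # tcp height with underside on the table
    go(bp(-.075,y),z0+.06,YAW); robot.line_to(P(bp(-.075,y),z0+.0172),vel=.12); robot.pause(.2); print("apron",st())
    robot.line_to(P(bp(.001,y),z0+.0172),vel=.06); robot.pause(.2); print("over",st())
    h=robot.line_to(P(bp(.001,y),z0+.0102),vel=.02,guard=6); print("down",h,st()); return h
E
python3 - <<'E'
from h import *
pick([.451,.129]); print(place(3))
E
```

```text
tile [ 0.3994 -0.2644] [64.8 64.3] -7.9
tile [ 0.4551 -0.12  ] [64.3 65.9] 21.2
grip (19.8, array([ 0.4556, -0.1203,  0.0872]), array([ 0.51, -0.34,  4.54]), 0.025) 59.87599030137062
apron (22.2, array([0.5856, 0.0974, 0.1038]), array([ 0.  , -0.16, -2.16]), 0.0251)
over (23.8, array([0.6614, 0.094 , 0.1038]), array([ 0.06, -0.43, -0.75]), 0.0252)
down True (24.2, array([0.6615, 0.0939, 0.0966]), array([-0.04,  0.08,  5.46]), 0.0254)
True
```

```bash
cat >> h.py <<'E'
def release():
    robot.set_gripper(.05); p=robot.observe()["tool_pos"]; robot.line_to([p[0],p[1],.2],vel=.15); print("rel",st())
E
python3 - <<'E'
from h import *
release()
go([.5,.02],.3,-3)
near(np.array([.45,.13]))
cv2.imwrite("pics/t1.png",robot.grab_frame("top"))
a=up(robot.grab_frame("scene")[170:280,160:320],4); cv2.imwrite("pics/s1.png",a)
E
```

```text
rel (25.4, array([0.6603, 0.0939, 0.1988]), array([-1.58, -0.66, -0.93]), 0.05)
tile [ 0.3992 -0.2643] [64.8 63.1] -7.8
```

View pics/s1.png

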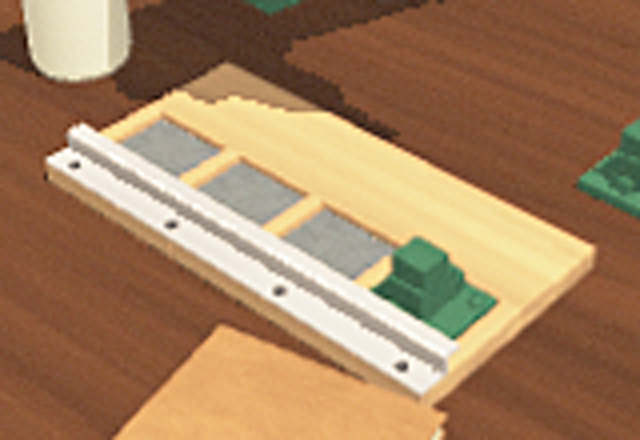

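View pics/t1.png

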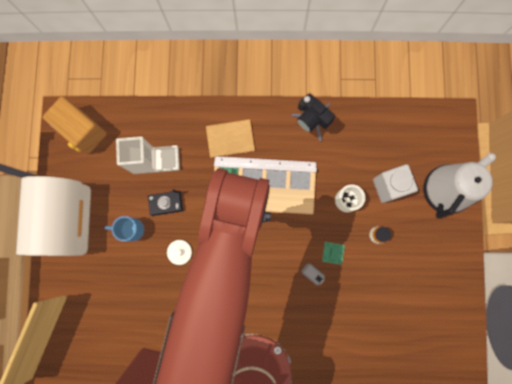

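Run:
```python
from h import *
pick([.399,-.264]); h=place(2); release()
go([.45,-.35],.3,-8)
near(np.array([.45,.13]))
```

```text
tile [ 0.399  -0.2644] [65.1 62.9] -8.8
grip (29.4, array([ 0.3993, -0.2648,  0.0872]), array([-0.01, -0.67,  5.02]), 0.0252) 59.61890861392021
apron (32.0, array([0.5815, 0.0156, 0.1037]), array([ 0.55, -0.59, -1.21]), 0.0252)
over (33.6, array([0.6572, 0.0121, 0.1038]), array([-0.55,  0.77, -0.88]), 0.0251)
down True (34.0, array([0.6573, 0.0121, 0.0966]), array([-1.12,  0.54,  4.78]), 0.025)
rel (35.2, array([0.6562, 0.0123, 0.1988]), array([ 0.01, -0.1 , -0.59]), 0.0501)
tile [0.4514 0.1293] [66.7 64.8] -2.8
tile [0.6547 0.0127] [61.4 56.5] -1.6
tile [0.6589 0.0946] [61.8 56.1] -2.5
```

```bash
cat > lid.py <<'E'
from h import *
def liddet():
    U=up(robot.grab_frame("top")); hsv=cv2.cvtColor(U,cv2.COLOR_BGR2HSV); S,V=hsv[...,1],hsv[...,2]
    m=(S<60)&(V>170); r=np.zeros_like(m); r[940:1080,640:788]=1
    k=max(blobs(m&r,500),key=cv2.contourArea); return rect(plane("top",upc(k),.015))
E
python3 - <<'E'
from lid import *
pick([.451,.129]); h=place(1); release()
go([.45,-.35],.3,-28)
near(np.array([.45,.13])); print(liddet())
cv2.imwrite("pics/s2.png",up(robot.grab_frame("scene")[100:290,120:400],2.8))
E
```

```text
tile [0.4514 0.1293] [66.7 64.7] -2.8
tile [0.6547 0.0127] [61.4 56.4] -1.6
tile [0.659  0.0946] [61.8 56.1] -2.5
grip (40.5, array([0.4519, 0.1293, 0.0872]), array([-1.04, -0.41,  4.82]), 0.0249) 59.7916553914547
apron (42.7, array([ 0.5773, -0.0656,  0.1038]), array([-0.05,  0.13, -0.94]), 0.0253)
over (44.4, array([ 0.6531, -0.0698,  0.1038]), array([-0.43, -0.3 , -0.5 ]), 0.0257)
down True (44.7, array([ 0.6533, -0.0698,  0.0967]), array([-0.32,  0.58,  5.7 ]), 0.0253)
rel (45.9, array([ 0.6521, -0.0694,  0.1988]), array([-0.26,  0.72, -0.16]), 0.0499)
tile [ 0.6509 -0.0697] [61.5 55.9] -2.3
tile [0.6547 0.0127] [61.4 56.4] -1.6
tile [0.659  0.0946] [61.7 56. ] -2.4
(array([0.39556519, 0.25534349]), (82.19696807861328, 83.43756103515625), 0.9523794054985046)
```

View pics/s2.png

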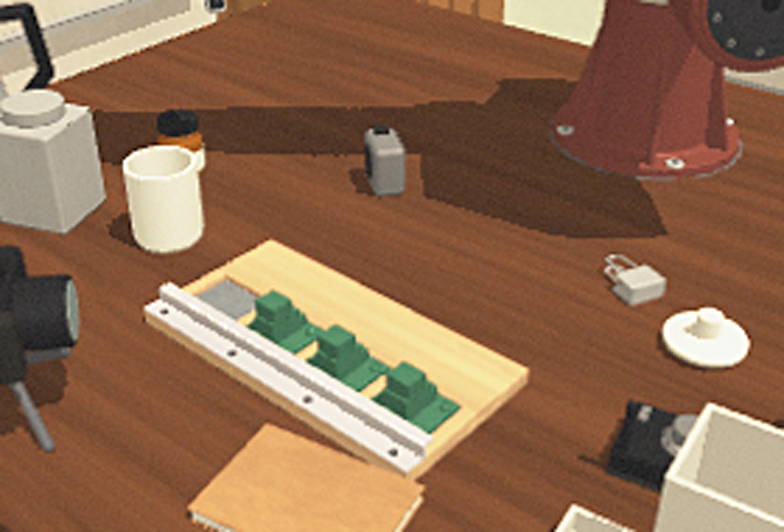

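Run:
```python
from lid import *
L=np.array([.3955,.2555]); J=np.array([.579,-.3125])
robot.set_gripper(.045)
go(L,.22,33); robot.line_to(P(L,.0915),vel=.1); robot.set_gripper(.015); print(st(),robot.observe()["gripper_force"])
robot.line_to(P(L,.26),vel=.15)
go(J,.26,-28); robot.line_to(P(J,.2),vel=.1); robot.pause(.3); print(st())
print(robot.line_to(P(J,.176),vel=.015,guard=5),st())
cv2.imwrite("pics/s3.png",up(robot.grab_frame("scene")[130:200,110:220],5))
```

```text
(51.6, array([0.396 , 0.2557, 0.0923]), array([-0.46,  0.01,  5.57]), 0.0218) 58.663963079452515
(56.1, array([ 0.5792, -0.3127,  0.2006]), array([ 0.45, -0.17, -2.34]), 0.0217)
True (57.3, array([ 0.579 , -0.3125,  0.1794]), array([-0.94,  0.66,  5.33]), 0.0215)
```

View pics/s3.png

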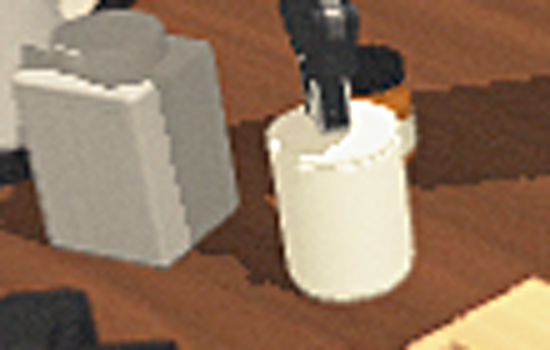

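Lid contact height matches the seated height (0.1794 vs 0.1793), and the picture shows the disc flat on the rim. Releasing, then checking everything and measuring the button.

Run:
```python
from h import *
robot.set_gripper(.045); robot.line_to(P([.579,-.3125],.26),vel=.1); robot.set_gripper(0)
go([.45,-.3],.3,-28)
near(np.array([.45,.13]))
im=robot.grab_frame("top"); s=robot.grab_frame("scene")
U=up(im); V=cv2.cvtColor(U,cv2.COLOR_BGR2HSV)[...,2]; S=cv2.cvtColor(U,cv2.COLOR_BGR2HSV)[...,1]
r=np.zeros(V.shape,bool); r[712:864,1328:1480]=1
k=max(blobs(r&(S<75)&(V>140),500),key=cv2.contourArea); print("lid on jar @.102",rect(plane("top",upc(k),.102)))
# button: mask in both views, rays at z .048
a=up(im[185:225,140:190],8); b=up(s[240:275,335:370],8); b=cv2.resize(b,(320,320))
cv2.imwrite("pics/b.png",np.hstack([a,b]))
```

```text
tile [ 0.6515 -0.07  ] [61.4 54.7] -2.7
tile [0.6547 0.0127] [61.3 56.4] -1.6
tile [0.6589 0.0947] [61.9 56. ] -2.4
lid on jar @.102 (array([ 0.57375891, -0.30616803]), (87.27361297607422, 99.63307189941406), 44.91698455810547)
```

View pics/b.png

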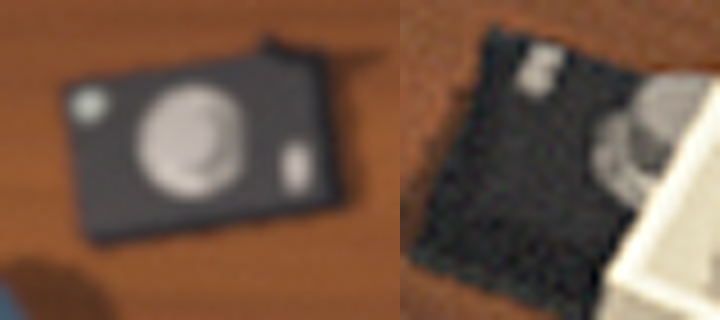

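Run:
```python
from h import *
print(plane("top",[[163.5,202]],.03),plane("top",[[162.6,201.6]],.048))
B=plane("top",[[162.6,201.6]],.048)[0]
go(B,.048+TIP+.06,29); robot.line_to(P(B,.048+TIP+.006),vel=.08); robot.pause(.4)
z=.048+TIP; f0=robot.observe()["ft_force"][2]; print(st())
def F(): return float(np.mean([robot.observe()["ft_force"][2] for _ in range(3)]))-f0
def down_to(dz):
    robot.line_to(P(B,z+dz),vel=.02); robot.pause(.15); return F()
for d in (.002,0,-.0015,-.003,-.004,-.0048): print(d,round(down_to(d),2))
print(st())
```

```text
[[0.56254776 0.31017566]] [[0.56201329 0.30898875]]
(63.4, array([0.5621, 0.309 , 0.1272]), array([ 1.02, -0.39, -0.01]), -0.0002)
0.002 -0.41
0 0.68
-0.0015 1.17
-0.003 2.0
-0.004 2.31
-0.0048 1.69
(65.9, array([0.562 , 0.309 , 0.1163]), array([0.21, 0.59, 1.68]), 0.0)
```

Run:
```python
from h import *
B=plane("top",[[162.6,201.6]],.048)[0]; z=.048+TIP
def F(n=6):
    v=[]
    for _ in range(n): v.append(robot.observe()["ft_force"][2]); robot.pause(.02)
    return round(float(np.mean(v)),2)
robot.line_to(P(B,z-.0055),vel=.02); robot.pause(.3); print(F(),st()); robot.pause(1.2); print(F(),st())
for d in (.008,.0095,.0103,.011):
    robot.line_to(P(B,z-d),vel=.03); robot.pause(.15); f=F(); print(d,f,st())
    if f>12: break
robot.pause(.2)
robot.line_to(P(B,.3),vel=.1); print(st())
go([.45,-.3],.35,-28)
near(np.array([.45,.13]))
cv2.imwrite("pics/end.png",up(robot.grab_frame("scene"),1.5))
```

```text
4.51 (66.6, array([0.5621, 0.309 , 0.1157]), array([-0.67,  0.55,  5.31]), 0.0)
4.71 (67.9, array([0.5621, 0.309 , 0.1156]), array([-0.98, -0.37,  5.23]), 0.0001)
0.008 5.95 (68.4, array([0.5621, 0.309 , 0.1133]), array([-0.97, -0.66,  6.61]), 0.0001)
0.0095 7.05 (68.9, array([0.562 , 0.309 , 0.1119]), array([-1.17, -0.71,  5.94]), 0.0)
0.0103 7.43 (69.4, array([0.5621, 0.309 , 0.1112]), array([-1.48, -0.01,  7.29]), -0.0001)
0.011 8.4 (69.9, array([0.5621, 0.309 , 0.1105]), array([-2.  , -1.09,  7.13]), 0.0002)
(72.1, array([0.5619, 0.3089, 0.2994]), array([-0.68, -0.18,  0.88]), -0.0001)
tile [ 0.6514 -0.0701] [61.5 54.9] -4.0
tile [0.6547 0.0127] [61.4 56.5] -1.6
tile [0.659  0.0946] [61.8 56.1] -2.5
```

View pics/end.png

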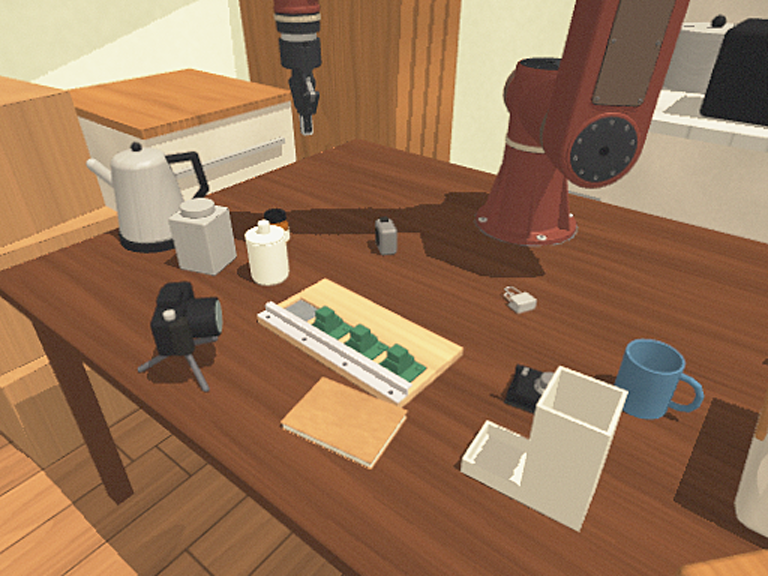

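The final picture shows the lid level on the jar, three tiles in their pockets, the button released and the arm clear.

```bash
python3 -c "
from plant import robot
print(robot.job_done())"
```

```text
the job is handed in; nothing more can be done
None
```

I handed in the job at about 75 s of the 210 s limit: all three green tiles are home in pockets 1–3, the lid is seated on the jar, and the shutter was held at the halfway stop for over a second, pressed fully and released; the judge returned no verdict.

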